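# Brick up the counting station and lock the dip probe on the source

### The arm

A 6-joint arm with a two-finger parallel gripper is mounted at the origin on the work surface. World frame = base frame: x ahead of the robot, y to its left, z up, the work surface at z = 0. Lengths are in m, angles in rad, forces in N, time in s.
With the tool pointing down it reaches from about 0.35 to 1 m from the base axis. Payload 7.1 kg.
Tool frame: the origin (TCP) lies on the mounting face of the last link; the fingertips stand 173 mm ahead of it and the grasp point (between the pads) lies r.tcp_to_grasp ahead of it (r.tcp_to_grasp is the distance from the TCP to the grasp point, in m); z points along the fingers, y is the line along which they close (so a half turn about z gives the same grasp; the last joint's range is limited). The gripper opens to 85 mm and grips with 20 to 120 N. Pads are 22 mm wide; open, the fingers measure 114 mm over their backs; the gripper's body (76 mm by 85 mm) begins 54 mm behind the grasp point. The pads swing forward as they close: fully open they stand 13 mm farther back than shut.
Start: joints at [-1.156, 0.423, 1.63, -0, 1.089, -0.019], TCP at [0.263, -0.567, 0.405] pointing down, gripper open.
Joint ranges: [-3, 3], [-0.9, 2.11], [0.09, 2.58], [-1.31, 4.45], [0.11, 2.69], [-2.54, 2.54]. Speed limits (rad/s): [2.39, 2.39, 3.01, 3.14, 3.14, 3.14].

### API

Orientations are given as [roll, pitch, yaw] about the fixed x, y, z axes, in that order (R = Rz(yaw) Ry(pitch) Rx(roll)).
In Python, from station import r, imaging gives the robot as it stands.
- The arm moves only by the tool drive_tool, never from a script. Its argument "targets" is one flat list of numbers, 5 for each row, row after row: the finger opening in mm, from 0 to 85.4, then the shift along the world's x, y, z in mm, then the turn about the world's z in degrees. A call has 1 to 12 rows; each row shifts and turns the commanded pose from where the row before left it; what a row does not reach is not made up. A row lasts 1/8 s, in which the tool goes at most 62.5 mm and 10.7 degrees, less where a joint would pass 70% of its speed; a pose out of reach is approached as far as the arm can. A call with a gripper value outside its range is refused whole. The fingers move at their own pace and stop on an object; the grip force is fixed at half the most. Time passes only in rows, so rows that do not move let the fingers close. It gives the time, the measured TCP pose, the force, the opening and the grip force at its end, in the units of the state.
- r.read_state(): the state, without advancing time (a new reading comes with each control period).
- imaging.read_camera(name): name is "scene" or "top" or "wrist"; returns the picture (480x640x3 uint8, red, green, blue); there is no depth.
- imaging.camera_model(name): a dict with "fx", "fy", "cx", "cy" (pixels), "camera_from_world" (4x4, takes a point from world to camera coordinates). Camera axes: x right, y down, z forward; pixel columns grow to the right and rows downward; lengths in m; the calibration is good to about 2 mm. A picture is of the moment at which its call begins: read the wrist's pose just before it. camera_model takes no time and is no camera call; for the wrist camera it gives the pose at the moment of the call.
- r.close_job(): hands the job in; it is judged then, once.
The state is a dict: "time_s": time; "joint_positions": joint angles; "dq": joint speeds; "effort": joint torques, N m; "eef_pos": TCP position; "tcp_rot": TCP orientation; "ft_force": force on the tool from outside, world axes, zero at the start; "torque": the same for the moment, N m; "gripper_width": finger opening in m; "grasp_force": force on a finger pad.
Only numpy, scipy, OpenCV 4.12 (cv2) and the standard library are available. Lean on these libraries where they do the work, as an engineer would, in place of code of your own. Each camera call takes 0.05 s, during which the arm holds its last target. There are 200 camera calls.

### The job

Finish the shielding wall: lay every loose brick in staggered courses on the bottom course, each centred over a joint below and in line with the wall, and fill the second course before starting the third; and set the blue dosimeter, display up, on the middle of the green mat on the other side of the wall from the stand. Once the wall is finished, release the cam lock of the probe stand, lower the probe gently until its tip touches the bottom of the source pot under it, and lock the slide at that height, never moving the slide while it is locked. Leave the pots and everything else on the bench where they are.

Things in the scene. Friction and masses are not known exactly. Their poses are not given: they have to be found in the camera images.
- brick0_c (a point): centre of a loose ivory polyethylene shielding brick, 98 mm long (its x axis), 54 mm wide (y) and 40 mm high (z), 0.24 kg, smooth, no studs; bricks are interchangeable; 3 to 5 of them are there (None: absent, or held by the fingers)
- brick1_c (a point): centre of a loose ivory polyethylene shielding brick, 98 mm long (its x axis), 54 mm wide (y) and 40 mm high (z), 0.24 kg, smooth, no studs; bricks are interchangeable; 3 to 5 of them are there (None: absent, or held by the fingers)
- brick2_c (a point): centre of a loose ivory polyethylene shielding brick, 98 mm long (its x axis), 54 mm wide (y) and 40 mm high (z), 0.24 kg, smooth, no studs; bricks are interchangeable; 3 to 5 of them are there (None: absent, or held by the fingers)
- brick3_c (a point): centre of a loose ivory polyethylene shielding brick, 98 mm long (its x axis), 54 mm wide (y) and 40 mm high (z), 0.24 kg, smooth, no studs; bricks are interchangeable; 3 to 5 of them are there (None: absent, or held by the fingers)
- brick4_c (a point): centre of a loose ivory polyethylene shielding brick, 98 mm long (its x axis), 54 mm wide (y) and 40 mm high (z), 0.24 kg, smooth, no studs; bricks are interchangeable; 3 to 5 of them are there (None: absent, or held by the fingers)
- bond0 (a point): place for the centre of a second-course brick: 20 mm above the top of the fixed bottom course (top at 44 mm over the bench), over its joint number 0 of three; x axis along the wall. The bottom course is four ivory bricks (98 x 54 x 40 mm, 104 mm apart, so joints are 6 mm wide) fixed in a blue steel tray; neighbours in the second course are thus also 104 mm apart with 6 mm between their ends
- bond1 (a point): place for the centre of a second-course brick: 20 mm above the top of the fixed bottom course (top at 44 mm over the bench), over its joint number 1 of three; x axis along the wall. The bottom course is four ivory bricks (98 x 54 x 40 mm, 104 mm apart, so joints are 6 mm wide) fixed in a blue steel tray; neighbours in the second course are thus also 104 mm apart with 6 mm between their ends
- bond2 (a point): place for the centre of a second-course brick: 20 mm above the top of the fixed bottom course (top at 44 mm over the bench), over its joint number 2 of three; x axis along the wall. The bottom course is four ivory bricks (98 x 54 x 40 mm, 104 mm apart, so joints are 6 mm wide) fixed in a blue steel tray; neighbours in the second course are thus also 104 mm apart with 6 mm between their ends
- bond3 (a point): place for the centre of a third-course brick: over the joint between the second-course bricks at bond0 and bond1, 20 mm above their tops (which lie 84 mm over the bench); x axis along the wall
- bond4 (a point): place for the centre of a third-course brick: over the joint between the second-course bricks at bond1 and bond2, 20 mm above their tops (which lie 84 mm over the bench); x axis along the wall
- slide (a joint): height of the probe carriage on the column of the stand: metres lowered from the top stop, 0 to 0.113; starts near the top. The slide is stiff: it stays wherever it is left, also unlocked, and takes about 3 N to push down and 11 N to pull up. The carriage carries arm, probe and lock lever. The column (16 mm thick, 286 mm high) stands 130 mm from the probe's axis; the arm joins them
- probe_tip (a point): the dip probe, a 22 mm steel tube: centre of its flat tip (bottom end), z up. Over the bench the tip is 116 mm high with the slide right up
- probe_head (a point): middle of the probe's black head above the arm, a round upright grip 28 mm in diameter and 48 mm high, 154 mm above the tip and 28 mm above the top of the arm, on the probe's axis; hold it here to raise or lower the slide
- lock (a joint): the red cam lever on the carriage, turning about an upright pin: 0 = open (slide free), 1.5 = locked; it swings clockwise seen from above when locking, and stays where it is left (about 1.5 N at the knob). It starts locked. Call it open below 0.4 and locked above 1.2
- lock_knob (a point): middle of the red upright knob at the end of the lever, 20 mm in diameter, reaching 14 mm above this point and 30 mm down to the lever bar (11 mm thick), 85 mm from the pivot; grip or push it sideways from above
- lock_pivot (a point): the axis of the lever's pin, at the same height as the knob's middle; fixed to the carriage, x and y axes as the stand's: the arm runs along its +y; the lever swings 0.75 rad either side of its -x, towards +y to lock
- potA: a steel source pot, origin at the centre of its underside, z up; its inner floor lies 10 mm above the underside; pots are alike outside: 68 mm in diameter, 66 mm high, wall 5 mm, 0.5 kg, loose on the bench, yellow source disc at the bottom. One of the three pots stands under the probe (which one changes), the others are bystanders
- potB: a steel source pot, origin at the centre of its underside, z up; its inner floor lies 22 mm above the underside; pots are alike outside: 68 mm in diameter, 66 mm high, wall 5 mm, 0.5 kg, loose on the bench, yellow source disc at the bottom. One of the three pots stands under the probe (which one changes), the others are bystanders
- potC: a steel source pot, origin at the centre of its underside, z up; its inner floor lies 36 mm above the underside; pots are alike outside: 68 mm in diameter, 66 mm high, wall 5 mm, 0.5 kg, loose on the bench, yellow source disc at the bottom. One of the three pots stands under the probe (which one changes), the others are bystanders
- badge_c (a point): centre of the electronic dosimeter, a blue box lying flat, 74 mm long (x), 42 mm wide (y), 22 mm high (z up), 0.1 kg, with a grey-green display on top; it starts on the bench between the wall and the stand
- mat_top (a point): middle of the top of the green square monitoring mat, 94 mm wide and 2 mm thick, fixed to the bench on the side of the wall away from the stand; the dosimeter's centre is 11 mm above it when in place
- jar: white plastic jar, 48 mm in diameter, 75 mm high, underside centre as origin; leave alone
- amber: amber bottle, 68 mm in diameter, 140 mm high, underside centre as origin; leave alone
- tongs: steel tongs lying on the bench, 190 mm long along its x, 10 mm high; origin in the middle; leave alone
There are look-alikes about, which are no part of the job. What is shaped like the part that bears brick1_c but red, turquoise or yellow is not meant.

How it is judged:
On the way, in this order (a step that is already met when the one before it is completed fails the run):
1. all loose bricks lie in the wall: second course full, the rest in the third, each over a joint (((distance between brick0_c and bond0 below 0.015 m and angle between the x axis of brick0_c and the x axis of bond0, either way round below 0.15 rad) or (distance between brick0_c and bond1 below 0.015 m and angle between the x axis of brick0_c and the x axis of bond1, either way round below 0.15 rad) or (distance between brick0_c and bond2 below 0.015 m and angle between the x axis of brick0_c and the x axis of bond2, either way round below 0.15 rad) or (distance between brick0_c and bond3 below 0.015 m and angle between the x axis of brick0_c and the x axis of bond3, either way round below 0.15 rad) or (distance between brick0_c and bond4 below 0.015 m and angle between the x axis of brick0_c and the x axis of bond4, either way round below 0.15 rad)) and ((distance between brick1_c and bond0 below 0.015 m and angle between the x axis of brick1_c and the x axis of bond0, either way round below 0.15 rad) or (distance between brick1_c and bond1 below 0.015 m and angle between the x axis of brick1_c and the x axis of bond1, either way round below 0.15 rad) or (distance between brick1_c and bond2 below 0.015 m and angle between the x axis of brick1_c and the x axis of bond2, either way round below 0.15 rad) or (distance between brick1_c and bond3 below 0.015 m and angle between the x axis of brick1_c and the x axis of bond3, either way round below 0.15 rad) or (distance between brick1_c and bond4 below 0.015 m and angle between the x axis of brick1_c and the x axis of bond4, either way round below 0.15 rad)) and ((distance between brick2_c and bond0 below 0.015 m and angle between the x axis of brick2_c and the x axis of bond0, either way round below 0.15 rad) or (distance between brick2_c and bond1 below 0.015 m and angle between the x axis of brick2_c and the x axis of bond1, either way round below 0.15 rad) or (distance between brick2_c and bond2 below 0.015 m and angle between the x axis of brick2_c and the x axis of bond2, either way round below 0.15 rad) or (distance between brick2_c and bond3 below 0.015 m and angle between the x axis of brick2_c and the x axis of bond3, either way round below 0.15 rad) or (distance between brick2_c and bond4 below 0.015 m and angle between the x axis of brick2_c and the x axis of bond4, either way round below 0.15 rad)) and ((distance between brick3_c and bond0 below 0.015 m and angle between the x axis of brick3_c and the x axis of bond0, either way round below 0.15 rad) or (distance between brick3_c and bond1 below 0.015 m and angle between the x axis of brick3_c and the x axis of bond1, either way round below 0.15 rad) or (distance between brick3_c and bond2 below 0.015 m and angle between the x axis of brick3_c and the x axis of bond2, either way round below 0.15 rad) or (distance between brick3_c and bond3 below 0.015 m and angle between the x axis of brick3_c and the x axis of bond3, either way round below 0.15 rad) or (distance between brick3_c and bond4 below 0.015 m and angle between the x axis of brick3_c and the x axis of bond4, either way round below 0.15 rad)) and ((distance between brick4_c and bond0 below 0.015 m and angle between the x axis of brick4_c and the x axis of bond0, either way round below 0.15 rad) or (distance between brick4_c and bond1 below 0.015 m and angle between the x axis of brick4_c and the x axis of bond1, either way round below 0.15 rad) or (distance between brick4_c and bond2 below 0.015 m and angle between the x axis of brick4_c and the x axis of bond2, either way round below 0.15 rad) or (distance between brick4_c and bond3 below 0.015 m and angle between the x axis of brick4_c and the x axis of bond3, either way round below 0.15 rad) or (distance between brick4_c and bond4 below 0.015 m and angle between the x axis of brick4_c and the x axis of bond4, either way round below 0.15 rad)) and ((distance between brick0_c and bond0 below 0.015 m and angle between the x axis of brick0_c and the x axis of bond0, either way round below 0.15 rad) or (distance between brick1_c and bond0 below 0.015 m and angle between the x axis of brick1_c and the x axis of bond0, either way round below 0.15 rad) or (distance between brick2_c and bond0 below 0.015 m and angle between the x axis of brick2_c and the x axis of bond0, either way round below 0.15 rad) or (distance between brick3_c and bond0 below 0.015 m and angle between the x axis of brick3_c and the x axis of bond0, either way round below 0.15 rad) or (distance between brick4_c and bond0 below 0.015 m and angle between the x axis of brick4_c and the x axis of bond0, either way round below 0.15 rad)) and ((distance between brick0_c and bond1 below 0.015 m and angle between the x axis of brick0_c and the x axis of bond1, either way round below 0.15 rad) or (distance between brick1_c and bond1 below 0.015 m and angle between the x axis of brick1_c and the x axis of bond1, either way round below 0.15 rad) or (distance between brick2_c and bond1 below 0.015 m and angle between the x axis of brick2_c and the x axis of bond1, either way round below 0.15 rad) or (distance between brick3_c and bond1 below 0.015 m and angle between the x axis of brick3_c and the x axis of bond1, either way round below 0.15 rad) or (distance between brick4_c and bond1 below 0.015 m and angle between the x axis of brick4_c and the x axis of bond1, either way round below 0.15 rad)) and ((distance between brick0_c and bond2 below 0.015 m and angle between the x axis of brick0_c and the x axis of bond2, either way round below 0.15 rad) or (distance between brick1_c and bond2 below 0.015 m and angle between the x axis of brick1_c and the x axis of bond2, either way round below 0.15 rad) or (distance between brick2_c and bond2 below 0.015 m and angle between the x axis of brick2_c and the x axis of bond2, either way round below 0.15 rad) or (distance between brick3_c and bond2 below 0.015 m and angle between the x axis of brick3_c and the x axis of bond2, either way round below 0.15 rad) or (distance between brick4_c and bond2 below 0.015 m and angle between the x axis of brick4_c and the x axis of bond2, either way round below 0.15 rad))), for 0.3 s.
2. with the lock open, the probe's tip touches the bottom of the pot under it (value of joint lock below 0.4 rad and ((horizontal distance between probe_tip and potA below 0.012 m and z of probe_tip in the frame of potA below 0.0125 m) or (horizontal distance between probe_tip and potB below 0.012 m and z of probe_tip in the frame of potB below 0.0245 m) or (horizontal distance between probe_tip and potC below 0.012 m and z of probe_tip in the frame of potC below 0.0385 m))), for 0.2 s.
3. the slide is locked with the tip still on the bottom (value of joint lock above 1.2 rad and ((horizontal distance between probe_tip and potA below 0.012 m and z of probe_tip in the frame of potA below 0.0125 m) or (horizontal distance between probe_tip and potB below 0.012 m and z of probe_tip in the frame of potB below 0.0245 m) or (horizontal distance between probe_tip and potC below 0.012 m and z of probe_tip in the frame of potC below 0.0385 m))), for 0.2 s.
At the end, for the whole second after the job is handed in: Every loose brick within 15 mm and 0.15 rad of a place over a joint, second course full; probe tip within 2.5 mm of the pot's inner floor and 12 mm of its centre; lever at 1.2 rad or more; dosimeter flat, display up, within 20 mm of the mat's middle; all at rest (all of step 1 and all of step 3 and horizontal distance between badge_c and mat_top below 0.02 m and z of badge_c in the frame of mat_top below 0.018 m and angle between badge_c's own z axis and vertical below 0.2 rad and velocity of joint slide between -0.005 and 0.005 m/s); the robot touches nothing.
It fails at once if the slide is moved while its lock is closed (value of joint lock above 1 rad and (velocity of joint slide above 0.04 m/s or velocity of joint slide below -0.04 m/s)).
It fails at once if the probe is rammed into a pot (over 45 N) (contact force between slide_c2 and potA above 45 N or contact force between slide_c2 and potB above 45 N or contact force between slide_c2 and potC above 45 N).
It fails at once if a pot is pushed away or tipped (distance of any of potA, potB, potC from where it was at the start of the episode above 0.04 m or angle between any of potA, potB, potC's own z axis and vertical above 0.4 rad).
It fails at once if a bystander is shoved away or knocked over (distance of any of jar, amber, tongs from where it was at the start of the episode above 0.06 m or angle between any of jar, amber, tongs's own z axis and vertical above 0.6 rad).
Of brick0, brick1, brick2, brick3, brick4 only 3 to 5 are there at a start; the rules pass over those that are not, and their reading is None.
At some moment in a run one of badge may be knocked a few centimetres aside while the robot is not near it.
Once in a run the grip may slacken for a moment while it holds something.
It also fails if it takes over 210 s, if anything falls off the work surface, if the arm or the gripper's body presses on something with over 40 N, if the wrist force passes 120 N, or if a joint passes its speed limit or range.

## Working session

There is one attempt and no reset: what is moved stays moved. The work goes in short steps, Python scripts to look and compute and a tool call to move; the robot and the scene stay as the last step left them, time stands still between calls to the robot, and variables do not carry over. Pictures are saved under pics/ and viewed, at most 14 in all, crops included, and the job is handed in when it is done.

Besides the shell and the picture viewer there is one more tool, called after ">>>" by a JSON object that holds its "name" and its "arguments", one argument or row to a line. drive_tool: Moves the arm, as the interface text tells. Its arguments: {"type":"object","properties":{"targets":{"type":"array","items":{"type":"number"}}},"required":["targets"]}

```bash
mkdir -p pics; python3 - <<'E'
from station import r, imaging
import cv2
s=r.read_state();print(s, r.tcp_to_grasp)
for n in("scene","top","wrist"):
    m=imaging.camera_model(n);print(n,m)
    im=imaging.read_camera(n);cv2.imwrite(f"pics/{n}0.png",im[:,:,::-1])
E
```

```text
{'time_s': 0.0, 'joint_positions': array([-1.15600019e+00,  4.23870601e-01,  1.63072106e+00,  3.68940079e-06,
        1.08861241e+00, -1.89613242e-02]), 'dq': array([ 6.03461166e-05,  6.97305007e-04, -4.25475586e-04, -5.84120396e-04,
        4.94168811e-04,  7.26553458e-04]), 'effort': array([ 1.79551967e-03, -5.57376909e+01, -2.81744170e+01,  2.07476728e-04,
        7.13403686e-03,  8.36956275e-06]), 'eef_pos': array([ 0.26260515, -0.56683255,  0.40391469]), 'tcp_rot': array([-3.13998159e+00, -3.38181412e-05,  4.33755724e-01]), 'ft_force': array([-0.1478684 ,  0.05342878,  0.9252864 ]), 'torque': array([-0.00915366, -0.02530897, -0.01229261]), 'grasp_force': 0.0, 'gripper_width': 0.08540641391876422} 0.1547
scene {'fx': 525.4318276824753, 'fy': 525.4318276824753, 'cx': 326.08760119757477, 'cy': 235.1593788541168, 'camera_from_world': array([[-0.2245082 ,  0.97446406,  0.00398364,  0.06410497],
       [ 0.80890135,  0.18864042, -0.55686031, -0.37179684],
       [-0.54339183, -0.12179733, -0.83059661,  1.79554738],
       [ 0.        ,  0.        ,  0.        ,  1.        ]])}
top {'f
[... 235 characters left out ...]
1621706e-02, -1.50207869e-01,
         5.53683322e-01],
       [ 1.50222799e-01, -1.30663684e-03, -9.88651305e-01,
         1.54416760e+00],
       [ 0.00000000e+00,  0.00000000e+00,  0.00000000e+00,
         1.00000000e+00]])}
wrist {'fx': 348.10316301127676, 'fy': 348.10316301127676, 'cx': 315.6088679425633, 'cy': 238.67579135539208, 'camera_from_world': array([[ 4.20142955e-01, -9.07457705e-01, -6.41254315e-04,
        -6.25503487e-01],
       [-8.64028070e-01, -4.00251304e-01,  3.05375815e-01,
        -3.86555800e-02],
       [-2.77372299e-01, -1.27747436e-01, -9.52231695e-01,
         3.80404635e-01],
       [ 0.00000000e+00,  0.00000000e+00,  0.00000000e+00,
         1.00000000e+00]])}
```

View pics/top0.png

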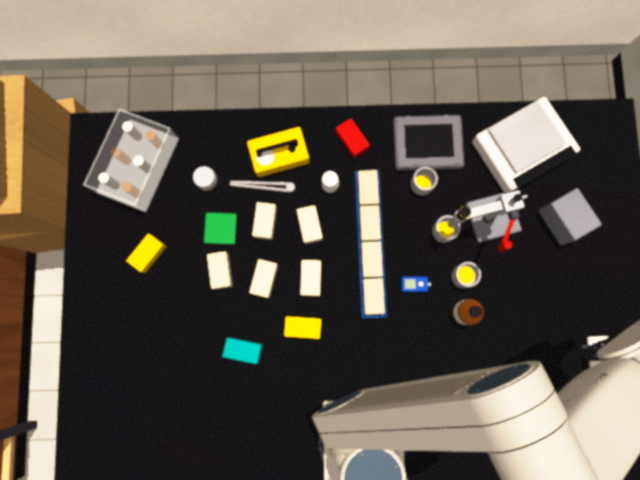

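View pics/scene0.png

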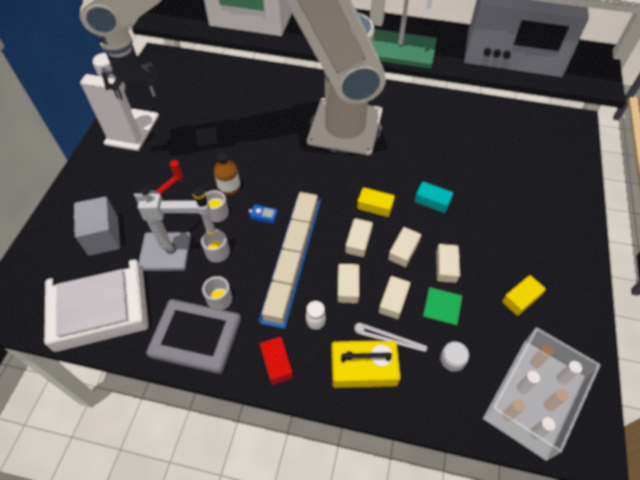

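The top view shows five loose ivory bricks at about (264,220), (309,224), (219,270), (263,278) and (311,278). The wall runs from (368,172) to (373,315). The mat is at (220,228), the dosimeter at (416,284), the probe head at about (463,212), the knob at about (505,245), and a pot sits under the probe at about (446,229). The scene view agrees.

```bash
cat > h.py <<'E'
from station import r, imaging
import numpy as np, cv2
def cast(m,uv,z):
    uv=np.atleast_2d(uv).astype(float);T=m["camera_from_world"];R=T[:3,:3];c=-R.T@T[:3,3]
    d=np.c_[(uv[:,0]-m["cx"])/m["fx"],(uv[:,1]-m["cy"])/m["fy"],np.ones(len(uv))]@R
    return c+d*((z-c[2])/d[:,2])[:,None]
def proj(m,P):
    p=m["camera_from_world"]@np.r_[P,1];return m["fx"]*p[0]/p[2]+m["cx"],m["fy"]*p[1]/p[2]+m["cy"]
def mask(im,kind):
    h=cv2.cvtColor(im,cv2.COLOR_RGB2HSV).astype(int);H,S,V=h[...,0],h[...,1],h[...,2]
    k={"ivory":(H>12)&(H<32)&(S>20)&(S<110)&(V>150),"blue":(H>105)&(H<125)&(S>150)&(V>70),"green":(H>50)&(H<80)&(S>130)&(V>60),
       "yellow":(H>22)&(H<33)&(S>180)&(V>100),"red":((H<6)|(H>174))&(S>170)&(V>60)}[kind]
    return k.astype(np.uint8)
def rects(m,im,kind,z,amin=100):
    out=[]
    for c in cv2.findContours(mask(im,kind),cv2.RETR_EXTERNAL,cv2.CHAIN_APPROX_NONE)[0]:
        if cv2.contourArea(c)<amin: continue
        P=cast(m,c[:,0],z)[:,:2]*1000
        (x,y),(a,b),t=cv2.minAreaRect(P.astype(np.float32))
        if a<b:a,b,t=b,a,t+90
        out.append((x,y,a,b,(t+90)%180-90,tuple(c[:,0].mean(0).astype(int))))
    return out
def snap(n,f=None):
    m=imaging.camera_model(n);im=imaging.read_camera(n)
    if f: cv2.imwrite(f"pics/{f}.png",im[:,:,::-1])
    return m,im
def show(l):
    for o in l: print("x%.0f y%.0f  %.0fx%.0f ang%.1f"%o[:5],o[5])
E
python3 - <<'E'
from h import *
for n in("top","scene"):
    m,im=imaging.camera_model(n),cv2.imread(f"pics/{n}0.png")[:,:,::-1].copy()
    T=m["camera_from_world"];print(n,-T[:3,:3].T@T[:3,3])
    for k,z in(("ivory",.042),("blue",.022),("green",.002),("yellow",.03),("red",.13)):
        print(k);show(rects(m,im,k,z,30))
E
```

```text
top [0.31743433 0.07497896 1.61002721]
ivory
x-25 y954  82x12 ang0.2 (np.int64(5), np.int64(463))
x-1 y-349  925x338 ang-78.7 (np.int64(476), np.int64(428))
x216 y864  570x80 ang0.1 (np.int64(44), np.int64(374))
x446 y-301  67x48 ang19.8 (np.int64(463), np.int64(275))
x451 y132  98x56 ang-1.3 (np.int64(310), np.int64(277))
x453 y264  101x58 ang-15.5 (np.int64(262), np.int64(277))
x480 y388  101x58 ang7.5 (np.int64(218), np.int64(269))
x605 y131  102x57 ang11.4 (np.int64(309), np.int64(223))
x618 y260  102x58 ang-8.2 (np.int64(263), np.int64(219))
x712 y-192  60x29 ang51.7 (np.int64(420), np.int64(184))
x731 y69  50x46 ang-1.5 (np.int64(329), np.int64(179))
x551 y-42  413x57 ang0.8 (np.int64(370), np.int64(242))
x799 y253  52x36 ang-64.0 (np.int64(265), np.int64(157))
x801 y629  251x169 ang-22.9 (np.int64(130), np.int64(170))
x892 y-556  35x28 ang-54.5 (np.int64(542), np.int64(120))
x957 y672  39x18 ang88.5 (np.int64(121), np.int64(110))
x1007 y473  93x91 ang-1.5 (np.int64(191), np.int64(92))
x1003 y-41  108x74 ang-17.8 (np.int64(365), np.int64(86))
x1079 y1002  74x9 ang88.5 (np.int64
[... 1980 characters left out ...]
04  108x69 ang-74.9 (np.int64(92), np.int64(4))
blue
x431 y-158  83x59 ang88.1 (np.int64(263), np.int64(213))
x559 y-36  429x75 ang0.5 (np.int64(296), np.int64(274))
x-65 y-1106  1002x333 ang40.5 (np.int64(53), np.int64(62))
green
x603 y395  96x95 ang-3.2 (np.int64(442), np.int64(305))
yellow
x818 y222  168x120 ang-75.6 (np.int64(364), np.int64(363))
x719 y-200  29x14 ang-55.6 (np.int64(217), np.int64(293))
x535 y599  126x62 ang-38.6 (np.int64(523), np.int64(294))
x432 y-309  31x19 ang-53.2 (np.int64(214), np.int64(203))
x317 y158  107x88 ang84.7 (np.int64(375), np.int64(201))
red
x894 y22  106x56 ang32.0 (np.int64(275), np.int64(359))
x437 y-415  126x55 ang2.7 (np.int64(171), np.int64(176))
```

```bash
python3 - <<'E'
import cv2
a=cv2.imread("pics/top0.png")[150:340,390:590];b=cv2.imread("pics/scene0.png")[150:340,100:300]
cv2.imwrite("pics/c0.png",cv2.hconcat([cv2.resize(a,None,fx=2,fy=2,interpolation=2),cv2.resize(b,None,fx=2,fy=2,interpolation=2)]))
E
```

```text
(no output)
```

View pics/c0.png

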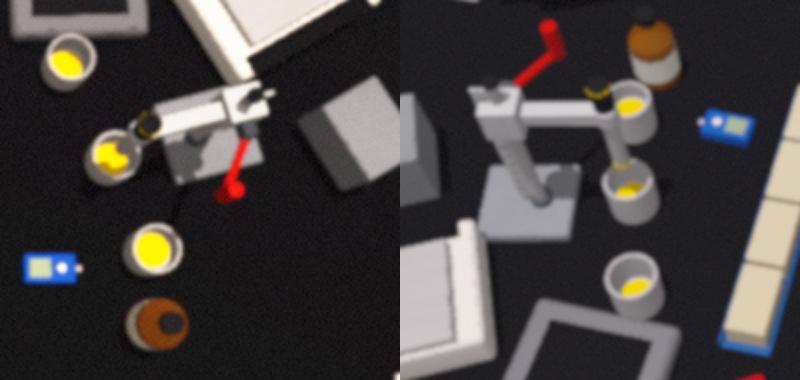

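The crop shows the pot under the probe, the red knob at the end of its lever, and the dosimeter with its long axis along y. Next I move to the first brick at (451,132).

>>> {"name": "drive_tool", "arguments": {
  "targets": [85, 13, 48, 0, 10, 85, 13, 48, 0, 10, 85, 13, 48, 0, 10, 85, 13, 48, 0, 10, 85, 13, 48, 0, 10, 85, 13, 48, 0, 10, 85, 13, 48, 0, 10, 85, 13, 48, 0, 10, 85, 13, 48, 0, 10, 85, 13, 48, 0, 10, 85, 13, 48, 0, 10, 85, 13, 48, 0, 10]
}}

```text
time_s: 1.65
eef_pos: [0.4188, 0.0106, 0.4048]
tcp_rot: [3.141, 0.0, 2.534]
ft_force: [-0.0, 0.0, -0.1]
gripper_width: 0.0852
grasp_force: 0.0
```

>>> {"name": "drive_tool", "arguments": {
  "targets": [85, 10, 41, 0, 10, 85, 10, 41, -20, 10, 85, 10, 41, -30, 10, 85, 2, 0, -25, 4, 85, 0, 0, 0, 0, 85, 0, 0, 0, 0]
}}

```text
time_s: 2.4
eef_pos: [0.4509, 0.1317, 0.3303]
tcp_rot: [3.142, 0.0, 3.12]
ft_force: [0.2, -0.2, -0.1]
gripper_width: 0.0849
grasp_force: 0.0
```

```bash
cat >> h.py <<'E'
def st():
    s=r.read_state();p=s["eef_pos"]*1000;y=np.degrees(s["tcp_rot"][2])
    print("t%.1f TCP %.1f %.1f %.1f yaw %.1f w%.1f F%s gf%.0f"%(s["time_s"],*p,y,s["gripper_width"]*1000,np.round(s["ft_force"],1),s["grasp_force"]));return p,y
E
python3 - <<'E'
from h import *
st();m,im=snap("wrist","w1");show(rects(m,im,"ivory",.040,1500))
E
```

```text
t2.4 TCP 450.9 131.7 330.3 yaw 178.7 w84.9 F[ 0.2 -0.2 -0.1] gf0
x595 y131  80x53 ang11.4 (np.int64(319), np.int64(380))
x500 y-43  99x54 ang0.7 (np.int64(105), np.int64(287))
x470 y132  59x52 ang-3.1 (np.int64(315), np.int64(253))
x481 y378  98x31 ang9.4 (np.int64(622), np.int64(259))
x453 y266  97x54 ang-15.4 (np.int64(489), np.int64(224))
x395 y-44  98x54 ang0.7 (np.int64(73), np.int64(156))
```

View pics/w1.png

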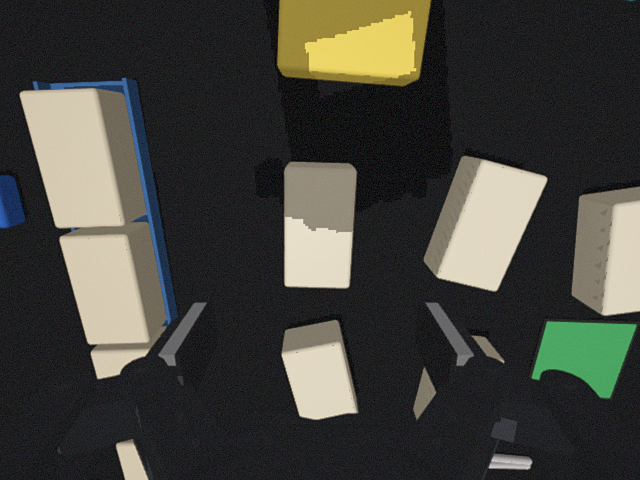

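The wrist view shows the brick centred between the open fingers at about (317,230), with the wall bricks at (75,156) and (105,287). The measured poses agree with the top view, so I grasp.

>>> {"name": "drive_tool", "arguments": {
  "targets": [85, 0, 0, -50, 0, 85, 0, 0, -50, 0, 85, 0, 0, -36, 0, 85, 0, 0, -15, 0, 85, 0, 0, 0, 0, 50, 0, 0, 0, 0, 50, 0, 0, 0, 0, 50, 0, 0, 0, 0, 50, 0, 0, 0, 0, 50, 0, 0, 0, 0]
}}

```text
time_s: 3.7
eef_pos: [0.4514, 0.1321, 0.1804]
tcp_rot: [3.141, 0.003, 3.121]
ft_force: [-1.0, -0.8, 9.4]
gripper_width: 0.0532
grasp_force: 62.3
```

>>> {"name": "drive_tool", "arguments": {
  "targets": [50, 0, 0, 40, 0, 50, 0, 0, 50, 0, 50, 0, -44, 10, 2, 50, -2, -50, 0, 0, 50, -2, -50, 0, 0, 50, 0, -30, 0, 0, 50, 0, 0, 0, 0, 50, 0, 0, 0, 0]
}}

```text
time_s: 4.7
eef_pos: [0.4466, -0.0419, 0.2791]
tcp_rot: [3.142, 0.001, -3.127]
ft_force: [-0.3, -0.2, -2.7]
gripper_width: 0.0533
grasp_force: 65.2
```

>>> {"name": "drive_tool", "arguments": {
  "targets": [50, 0, 0, -30, 0, 50, 0, 0, -16, 0, 50, 0, 0, -5, 0, 50, 0, 0, -4, 0, 50, 0, 0, 0, 0, 85, 0, 0, 0, 0, 85, 0, 0, 0, 0, 85, 0, 0, 0, 0, 85, 0, 0, 0, 0, 85, 0, 0, 30, 0, 85, 0, 0, 50, 0, 85, 0, 0, 50, 0]
}}

```text
time_s: 6.2
eef_pos: [0.4465, -0.0421, 0.3549]
tcp_rot: [3.141, -0.001, -3.127]
ft_force: [0.4, -0.0, 0.5]
gripper_width: 0.085
grasp_force: 0.0
```

>>> {"name": "drive_tool", "arguments": {
  "targets": [85, 26, 29, 0, 10, 85, 26, 29, 0, 1, 85, 26, 29, 0, 0, 85, 26, 29, 0, 0, 85, 26, 29, 0, 0, 85, 26, 29, -15, 0, 85, 0, 0, 0, 0, 85, 0, 0, 0, 0]
}}

```text
time_s: 7.2
eef_pos: [0.6021, 0.1316, 0.3383]
tcp_rot: [-3.141, -0.002, -2.934]
ft_force: [-0.5, -0.0, -0.8]
gripper_width: 0.0849
grasp_force: 0.0
```

```bash
python3 - <<'E'
from h import *
st();m,im=snap("wrist","w2");show(rects(m,im,"ivory",.040,1500));print('h84');show(rects(m,im,"ivory",.084,1500))
m,im=snap("top","t2");print('top84');show([o for o in rects(m,im,"ivory",.084,300) if abs(o[1]+41)<30])
E
```

```text
t7.2 TCP 602.1 131.6 338.3 yaw -168.1 w84.9 F[-0.5 -0.  -0.8] gf0
x708 y-40  99x54 ang0.7 (np.int64(96), np.int64(301))
x617 y262  93x54 ang-8.3 (np.int64(468), np.int64(269))
x622 y136  61x53 ang11.3 (np.int64(315), np.int64(254))
x603 y-41  98x54 ang0.8 (np.int64(96), np.int64(181))
x519 y-42  57x54 ang0.7 (np.int64(98), np.int64(66))
x454 y265  97x53 ang-15.5 (np.int64(550), np.int64(64))
h84
x678 y-15  83x45 ang0.7 (np.int64(96), np.int64(301))
x602 y238  77x45 ang-8.3 (np.int64(468), np.int64(269))
x606 y133  51x44 ang11.3 (np.int64(315), np.int64(254))
x591 y-16  82x45 ang0.8 (np.int64(96), np.int64(181))
x520 y-17  47x45 ang0.7 (np.int64(98), np.int64(66))
x466 y241  81x45 ang-15.5 (np.int64(550), np.int64(64))
top84
```

View pics/w2.png

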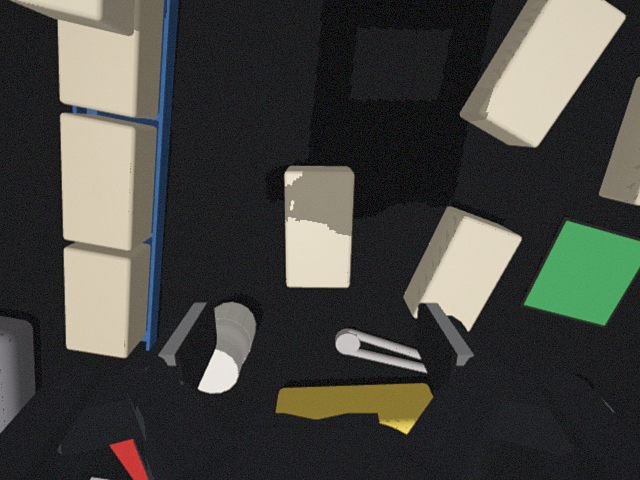

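Brick 2 is centred between the fingers at about (318,228), with the jar clear of them at (225,345). Grasp it.

>>> {"name": "drive_tool", "arguments": {
  "targets": [85, 2, 1, -50, 0, 85, 0, 0, -50, 0, 85, 0, 0, -36, 0, 85, 0, 0, -17, 0, 85, 0, 0, 0, 0, 50, 0, 0, 0, 0, 50, 0, 0, 0, 0, 50, 0, 0, 0, 0, 50, 0, 0, 0, 0, 50, 0, 0, 40, 0, 50, 0, 0, 50, 0, 50, 5, -30, 15, -5]
}}

```text
time_s: 8.8
eef_pos: [0.6106, 0.1042, 0.2948]
tcp_rot: [3.141, 0.006, -3.021]
ft_force: [0.9, -0.1, -3.1]
gripper_width: 0.0527
grasp_force: 64.6
```

>>> {"name": "drive_tool", "arguments": {
  "targets": [50, 15, -47, 0, -6, 50, 15, -47, 0, 0, 50, 16, -47, 0, 0, 50, 0, 0, 0, 0, 50, 0, 0, -30, 0, 50, 0, 0, 0, 0]
}}

```text
time_s: 9.55
eef_pos: [0.6542, -0.0375, 0.2589]
tcp_rot: [3.141, -0.005, -3.126]
ft_force: [-1.0, -0.4, -2.7]
gripper_width: 0.0528
grasp_force: 64.5
```

>>> {"name": "drive_tool", "arguments": {
  "targets": [50, 0, -1, -20, 0, 50, 0, 0, -6, 0, 50, 0, 0, -4, 0, 50, 0, 0, 0, 0, 85, 0, 0, 0, 0, 85, 0, 0, 0, 0, 85, 0, 0, 0, 0, 85, 0, 0, 0, 0, 85, 0, 0, 30, 0, 85, 0, 0, 50, 0, 85, 0, 0, 40, 0]
}}

```text
time_s: 10.92
eef_pos: [0.6559, -0.0391, 0.3524]
tcp_rot: [-3.142, 0.001, -3.127]
ft_force: [0.9, -0.0, -0.0]
gripper_width: 0.0854
grasp_force: 0.0
```

>>> {"name": "drive_tool", "arguments": {
  "targets": [85, -6, 49, 0, -9, 85, -6, 49, 0, 0, 85, -6, 49, 0, 0, 85, -6, 49, 0, 0, 85, -6, 49, 0, 0, 85, -6, 55, -15, 0, 85, 0, 0, 0, 0, 85, 0, 0, 0, 0]
}}

```text
time_s: 11.92
eef_pos: [0.6196, 0.2608, 0.3355]
tcp_rot: [-3.141, -0.0, 3.0]
ft_force: [0.2, -0.3, -0.3]
gripper_width: 0.0851
grasp_force: 0.0
```

```bash
python3 - <<'E'
from h import *
st();m,im=snap("wrist","w3");show(rects(m,im,"ivory",.040,1500));print('h84');show(rects(m,im,"ivory",.084,1500))
m,im=snap("top","t3");print('top84');show([o for o in rects(m,im,"ivory",.084,300) if abs(o[1]+41)<30])
E
```

```text
t11.9 TCP 619.6 260.8 335.5 yaw 171.9 w85.1 F[ 0.2 -0.3 -0.3] gf0
x636 y260  62x53 ang-8.2 (np.int64(317), np.int64(249))
x501 y393  56x53 ang7.3 (np.int64(483), np.int64(37))
x480 y260  51x43 ang74.5 (np.int64(283), np.int64(33))
h84
x621 y262  51x44 ang-8.2 (np.int64(317), np.int64(249))
x508 y373  46x45 ang7.3 (np.int64(483), np.int64(37))
x491 y262  42x36 ang74.5 (np.int64(283), np.int64(33))
top84
x22 y-18  251x201 ang88.6 (np.int64(364), np.int64(438))
x545 y-41  401x61 ang0.9 (np.int64(371), np.int64(241))
```

>>> {"name": "drive_tool", "arguments": {
  "targets": [85, -1, 2, -50, 0, 85, 0, 0, -50, 0, 85, 0, 0, -36, 0, 85, 0, 0, -15, 0, 85, 0, 0, 0, 0, 50, 0, 0, 0, 0, 50, 0, 0, 0, 0, 50, 0, 0, 0, 0, 50, 0, 0, 0, 0, 50, 0, 0, 50, 0, 50, 0, 0, 50, 0, 50, 0, 0, 40, 0]
}}

```text
time_s: 13.52
eef_pos: [0.6187, 0.263, 0.3273]
tcp_rot: [3.141, 0.002, 3.0]
ft_force: [0.4, -0.0, -2.2]
gripper_width: 0.0532
grasp_force: 64.7
```

>>> {"name": "drive_tool", "arguments": {
  "targets": [50, -11, -50, 0, 9, 50, -11, -50, 0, 0, 50, -11, -50, 0, 0, 50, -11, -50, 0, 0, 50, -12, -50, 0, 0, 50, -12, -53, 0, 0, 50, 0, 0, 0, 0, 50, 0, 0, 0, 0]
}}

```text
time_s: 14.52
eef_pos: [0.5507, -0.0401, 0.3251]
tcp_rot: [3.141, 0.001, -3.128]
ft_force: [-1.1, 0.1, -3.0]
gripper_width: 0.0528
grasp_force: 64.8
```

```bash
python3 - <<'E'
from h import *
st();m,im=snap("wrist","w4");print('h84');show(rects(m,im,"ivory",.084,1500));print('h44');show(rects(m,im,"ivory",.044,1500))
E
```

```text
t14.5 TCP 550.7 -40.1 325.1 yaw -179.2 w52.8 F[-1.1  0.1 -3. ] gf65
h84
x549 y-41  275x95 ang0.8 (np.int64(315), np.int64(211))
h44
x563 y-41  328x114 ang0.8 (np.int64(315), np.int64(211))
```

View pics/w4.png

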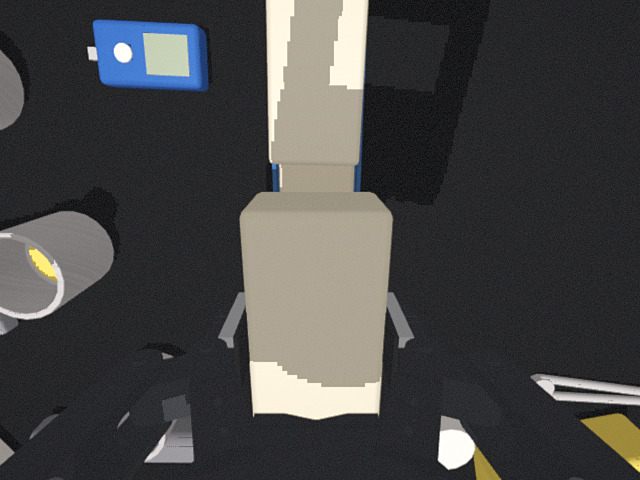

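The held brick is at about (317,300). The bond0 brick's end edge is at row 162, and the gap to the bond2 brick is hidden. I'll compute the end positions.

```bash
python3 - <<'E'
from h import *
m=imaging.camera_model("wrist")
print(cast(m,[[315,161.5],[270,161],[358,164]],.084)*1000)
print("held bottom end, top end",cast(m,[[315,192]],.140)*1000,cast(m,[[242,216],[388,212]],.180)*1000)
E
```

```text
[[493.60696663 -41.44332211  84.        ]
 [493.71806933 -68.134261    84.        ]
 [494.67963329 -15.85640996  84.        ]]
held bottom end, top end [[501.67099616 -41.22133379 140.        ]] [[502.97711177 -65.87128846 180.        ]
 [500.84162932 -16.50638092 180.        ]]
```

>>> {"name": "drive_tool", "arguments": {
  "targets": [50, 0, 0, -45, 0, 50, 0, 0, -35, 0, 50, 0, 0, -10, 0, 50, 0, 0, -6, 0, 50, 0, 0, 0, 0, 85, 0, 0, 0, 0, 85, 0, 0, 0, 0, 85, 0, 0, 0, 0, 85, 0, 0, 0, 0, 85, 0, 0, 30, 0, 85, 0, 0, 50, 0, 85, 0, 0, 40, 0]
}}

```text
time_s: 16.08
eef_pos: [0.5508, -0.0402, 0.3502]
tcp_rot: [-3.142, 0.0, -3.127]
ft_force: [0.5, -0.0, -0.2]
gripper_width: 0.0847
grasp_force: 0.0
```

>>> {"name": "drive_tool", "arguments": {
  "targets": [85, -16, 51, 0, -8, 85, -16, 51, 0, -8, 85, -16, 51, 0, 0, 85, -16, 51, 0, 0, 85, -16, 51, 0, 0, 85, -16, 51, -15, 0, 85, 0, 0, 0, 0, 85, 0, 0, 0, 0]
}}

```text
time_s: 17.08
eef_pos: [0.4547, 0.2658, 0.3336]
tcp_rot: [-3.141, -0.0, 2.878]
ft_force: [-0.5, -0.6, -0.6]
gripper_width: 0.085
grasp_force: 0.0
```

```bash
python3 - <<'E'
from h import *
st();m,im=snap("wrist","w5");show(rects(m,im,"ivory",.040,1500));print('h84');show(rects(m,im,"ivory",.084,1500))
m,im=snap("top","t5");print('top84');show([o for o in rects(m,im,"ivory",.084,300) if abs(o[1]+41)<30])
show(rects(m,im,"blue",.022,100));print("pot");show(rects(m,im,"yellow",.022,30));
E
```

```text
t17.1 TCP 454.7 265.8 333.6 yaw 164.9 w85.0 F[-0.5 -0.6 -0.6] gf0
x453 y266  96x53 ang-15.4 (np.int64(320), np.int64(209))
x479 y391  97x53 ang7.4 (np.int64(479), np.int64(214))
h84
x441 y270  80x44 ang-15.4 (np.int64(320), np.int64(209))
x463 y373  81x44 ang7.4 (np.int64(479), np.int64(214))
top84
x545 y-42  401x61 ang0.8 (np.int64(371), np.int64(241))
x989 y-44  98x94 ang88.5 (np.int64(366), np.int64(87))
x427 y-163  77x45 ang88.6 (np.int64(414), np.int64(283))
x430 y-41  193x74 ang2.9 (np.int64(364), np.int64(293))
pot
x311 y133  61x56 ang-1.4 (np.int64(313), np.int64(325))
x450 y-310  41x41 ang42.5 (np.int64(466), np.int64(274))
x535 y601  105x68 ang-38.3 (np.int64(145), np.int64(252))
x583 y-258  40x31 ang42.3 (np.int64(445), np.int64(228))
x725 y-203  38x30 ang88.5 (np.int64(423), np.int64(181))
x827 y219  166x118 ang-75.5 (np.int64(278), np.int64(151))
```

>>> {"name": "drive_tool", "arguments": {
  "targets": [85, -2, 0, -50, 0, 85, 0, 0, -50, 0, 85, 0, 0, -34, 0, 85, 0, 0, -15, 0, 85, 0, 0, 0, 0, 50, 0, 0, 0, 0, 50, 0, 0, 0, 0, 50, 0, 0, 0, 0, 50, 0, 0, 0, 0, 50, 0, 0, 50, 0, 50, 0, 0, 50, 0, 50, 0, 0, 45, 0]
}}

```text
time_s: 18.68
eef_pos: [0.4524, 0.2658, 0.332]
tcp_rot: [3.141, 0.001, 2.877]
ft_force: [0.3, 1.4, -2.1]
gripper_width: 0.0531
grasp_force: 65.6
```

>>> {"name": "drive_tool", "arguments": {
  "targets": [50, 8, -50, 0, 8, 50, 8, -50, 0, 8, 50, 7, -50, 0, 0, 50, 7, -50, 0, 0, 50, 8, -50, 0, 0, 50, 7, -57, 0, 0, 50, 0, 0, 0, 0, 50, 0, 0, 0, 0]
}}

```text
time_s: 19.68
eef_pos: [0.4974, -0.0412, 0.3301]
tcp_rot: [3.141, 0.0, -3.128]
ft_force: [0.1, 0.0, -3.2]
gripper_width: 0.0528
grasp_force: 65.7
```

```bash
python3 - <<'E'
from h import *
st();m,im=snap("wrist","w6")
E
```

```text
t19.7 TCP 497.4 -41.2 330.1 yaw -179.2 w52.8 F[ 0.1  0.  -3.2] gf66
```

View pics/w6.png

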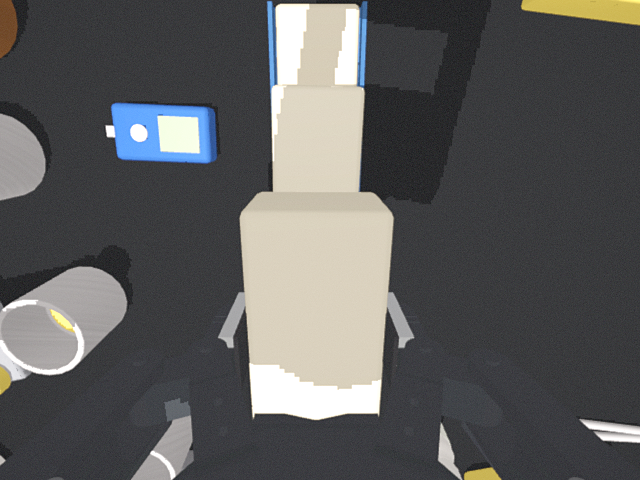

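The brick is held square over the wall at about (317,300), in line with the second course at (318,140). Lower it.

>>> {"name": "drive_tool", "arguments": {
  "targets": [50, 0, 0, -35, 0, 50, 0, 0, -16, 0, 50, 0, 0, -6, 0, 50, 0, 0, -4, 0, 50, 0, 0, 0, 0, 85, 0, 0, 0, 0, 85, 0, 0, 0, 0, 85, 0, 0, 0, 0, 85, 0, 0, 0, 0, 85, 0, 0, 30, 0, 85, 0, 0, 40, 0, 85, 0, 10, 30, 0]
}}

```text
time_s: 21.22
eef_pos: [0.4979, -0.0314, 0.3701]
tcp_rot: [-3.141, 0.001, -3.128]
ft_force: [0.6, -0.8, 0.2]
gripper_width: 0.0848
grasp_force: 0.0
```

>>> {"name": "drive_tool", "arguments": {
  "targets": [85, -2, 60, 0, 7, 85, -2, 60, 0, 0, 85, -2, 60, 0, 0, 85, -4, 60, 0, 0, 85, -3, 60, 0, 0, 85, -4, 60, -25, 0, 85, 0, 63, 0, 0, 85, 0, 0, 0, 0, 85, 0, 0, 0, 0]
}}

```text
time_s: 22.35
eef_pos: [0.4805, 0.3889, 0.3442]
tcp_rot: [-3.141, -0.001, -3.004]
ft_force: [-0.3, 0.0, 0.2]
gripper_width: 0.0851
grasp_force: 0.0
```

```bash
python3 - <<'E'
from h import *
st();m,im=snap("wrist","w7");show(rects(m,im,"ivory",.040,1500))
m,im=snap("top","t7");print('top84');show([o for o in rects(m,im,"ivory",.124,100) if abs(o[1]+41)<30])
E
```

```text
t22.4 TCP 480.5 388.9 344.2 yaw -172.1 w85.1 F[-0.3  0.   0.2] gf0
x535 y601  94x49 ang-38.5 (np.int64(546), np.int64(314))
x478 y391  100x54 ang7.8 (np.int64(320), np.int64(230))
top84
x539 y-40  391x62 ang0.8 (np.int64(371), np.int64(241))
x951 y-28  84x42 ang-65.6 (np.int64(363), np.int64(94))
```

>>> {"name": "drive_tool", "arguments": {
  "targets": [85, -2, 2, -55, 0, 85, 0, 0, -55, 0, 85, 0, 0, -34, 0, 85, 0, 0, -15, 0, 85, 0, 0, 0, 0, 50, 0, 0, 0, 0, 50, 0, 0, 0, 0, 50, 0, 0, 0, 0, 50, 0, 0, 0, 0, 50, 0, 0, 50, 0, 50, 0, 0, 50, 0, 50, 0, 0, 45, 0]
}}

```text
time_s: 23.95
eef_pos: [0.4787, 0.391, 0.3331]
tcp_rot: [3.141, 0.001, -3.004]
ft_force: [1.2, 0.0, -2.7]
gripper_width: 0.0531
grasp_force: 64.7
```

>>> {"name": "drive_tool", "arguments": {
  "targets": [50, 14, -48, 0, -7, 50, 14, -48, 0, 0, 50, 14, -48, 0, 0, 50, 14, -48, 0, 0, 50, 14, -48, 0, 0, 50, 14, -48, 0, 0, 50, 14, -48, 0, 0, 50, 14, -48, 0, 0, 50, 12, -47, 0, 0, 50, 0, 0, 0, 0, 50, 0, 0, 0, 0]
}}

```text
time_s: 25.32
eef_pos: [0.6025, -0.0399, 0.3309]
tcp_rot: [3.141, -0.0, -3.127]
ft_force: [0.2, -0.2, -1.8]
gripper_width: 0.0532
grasp_force: 64.9
```

```bash
python3 - <<'E'
from h import *
st();m,im=snap("wrist","w8")
E
```

```text
t25.3 TCP 602.5 -39.9 330.9 yaw -179.2 w53.2 F[ 0.2 -0.2 -1.8] gf65
```

View pics/w8.png

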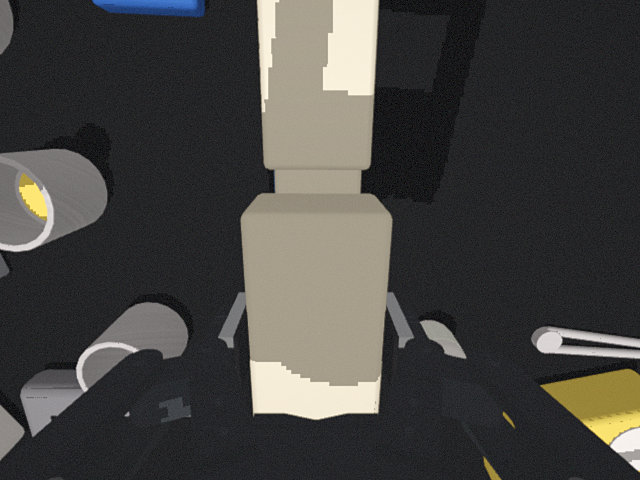

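The held brick is square over the wall, with a clear gap at rows 167–195 between it and the bond3 brick. Lower it.

>>> {"name": "drive_tool", "arguments": {
  "targets": [50, 0, 0, -35, 0, 50, 0, 0, -16, 0, 50, 0, 0, -6, 0, 50, 0, 0, -4, 0, 50, 0, 0, 0, 0, 85, 0, 0, 0, 0, 85, 0, 0, 0, 0, 85, 0, 0, 0, 0, 85, 0, 0, 0, 0, 85, 0, 0, 30, 0, 85, 0, 0, 50, 0, 85, 0, 0, 40, 0]
}}

```text
time_s: 26.88
eef_pos: [0.603, -0.0401, 0.3913]
tcp_rot: [-3.142, 0.001, -3.127]
ft_force: [0.6, 1.0, 0.1]
gripper_width: 0.0848
grasp_force: 0.0
```

>>> {"name": "drive_tool", "arguments": {
  "targets": [85, -32, 0, 20, -8, 85, -32, 0, 20, -8, 85, -32, 0, 0, -8, 85, -32, 0, 0, -8, 85, -32, -30, 0, -8, 85, 0, -30, 0, -8, 85, 0, -30, 0, -8, 85, 0, -33, 0, -8, 85, 0, 0, 0, -8, 85, 0, 0, 0, -8, 85, 0, 0, 0, -8, 85, 0, 0, 0, 0]
}}

```text
time_s: 28.38
eef_pos: [0.4428, -0.1631, 0.4297]
tcp_rot: [-3.142, -0.0, 1.622]
ft_force: [-0.4, 0.1, -1.0]
gripper_width: 0.0852
grasp_force: 0.0
```

```bash
python3 - <<'E'
from h import *
st();m,im=snap("wrist","w9");show(rects(m,im,"blue",.022,1000));print("h124");show(rects(m,im,"ivory",.124,800))
m,im=snap("top","t9");show(rects(m,im,"blue",.022,100));print("124");show([o for o in rects(m,im,"ivory",.124,100) if abs(o[1]+41)<30])
m,im=snap("scene","s9");a=im[150:350,80:360];cv2.imwrite("pics/s9c.png",cv2.resize(a,None,fx=2.8,fy=2.8,interpolation=2)[:,:,::-1])
E
```

```text
t28.4 TCP 442.8 -163.1 429.7 yaw 92.9 w85.2 F[-0.4  0.1 -1. ] gf0
x381 y-169  76x43 ang88.3 (np.int64(257), np.int64(202))
x568 y-72  386x8 ang0.7 (np.int64(439), np.int64(119))
h124
x429 y-48  123x47 ang-0.5 (np.int64(296), np.int64(76))
x618 y-41  128x55 ang-0.2 (np.int64(560), np.int64(77))
x497 y-42  97x55 ang0.5 (np.int64(398), np.int64(66))
124
x539 y-40  391x63 ang0.8 (np.int64(371), np.int64(241))
x973 y-44  110x94 ang-89.9 (np.int64(368), np.int64(87))
x1040 y-43  107x15 ang88.5 (np.int64(368), np.int64(64))
```

View pics/s9c.png

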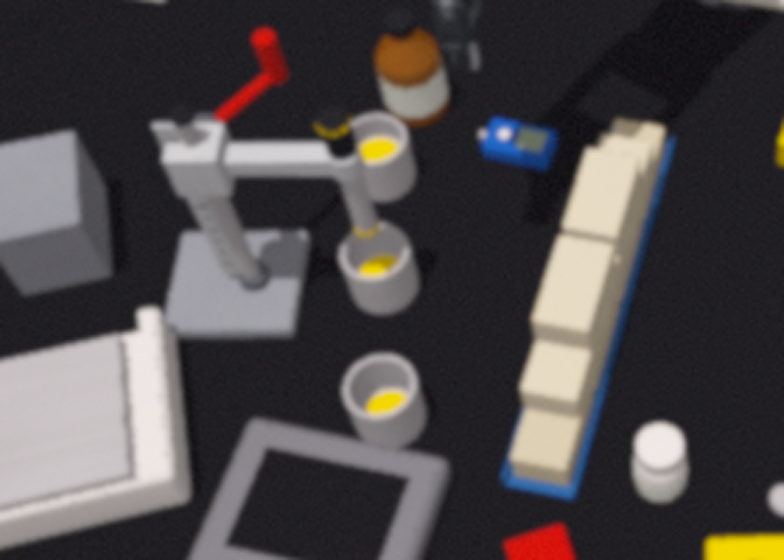

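View pics/w9.png

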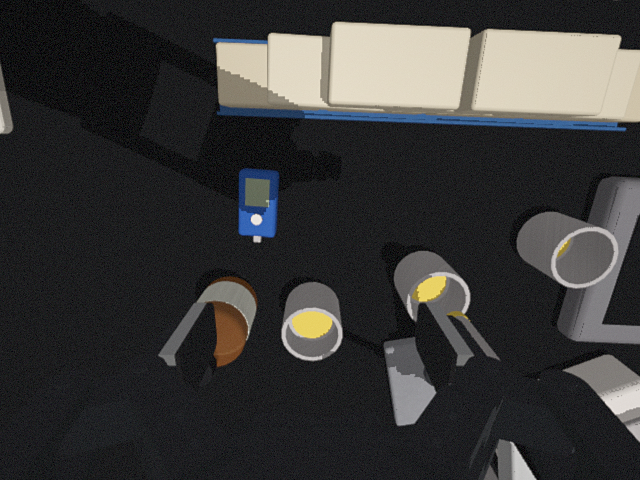

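The wall looks right in both views. The dosimeter has been knocked aside and is now at pixel (258,203), about (381,-169), still display up. I'll pick it up there.

>>> {"name": "drive_tool", "arguments": {
  "targets": [85, -31, -3, -40, -5, 85, -31, -3, -50, 0, 85, 0, 0, -50, 0, 85, 0, 0, -50, 0, 85, 0, 0, -40, 0, 85, 0, 0, -21, 0, 85, 0, 0, 0, 0, 35, 0, 0, 0, 0, 35, 0, 0, 0, 0, 35, 0, 0, 0, 0, 35, 0, 0, 0, 0, 35, 0, 0, 0, 0]
}}

```text
time_s: 30.02
eef_pos: [0.3812, -0.1691, 0.18]
tcp_rot: [3.14, 0.001, 1.534]
ft_force: [-0.9, 1.0, 9.4]
gripper_width: 0.041
grasp_force: 60.2
```

>>> {"name": "drive_tool", "arguments": {
  "targets": [35, 0, 0, 50, 0, 35, 0, 0, 50, 0, 35, 0, 0, 50, 0, 35, 0, 0, 50, 0, 35, 20, 0, 0, 0, 35, 22, 50, 0, 0, 35, 22, 50, 0, 0, 35, 22, 50, 0, 0, 35, 22, 50, 0, 0, 35, 22, 50, 0, 0, 35, 22, 50, 0, 0, 35, 0, 0, 0, 0]
}}

```text
time_s: 31.52
eef_pos: [0.534, 0.1343, 0.3774]
tcp_rot: [-3.142, -0.0, 1.538]
ft_force: [-0.0, -0.7, -1.5]
gripper_width: 0.0407
grasp_force: 61.9
```

>>> {"name": "drive_tool", "arguments": {
  "targets": [35, 12, 44, 0, 0, 35, 12, 44, 0, 0, 35, 12, 44, 0, 0, 35, 12, 44, 0, 0, 35, 12, 44, 0, 0, 35, 11, 40, 0, 0, 35, 0, 0, -40, 0, 35, 0, 0, -50, 0, 35, 0, 0, -50, 0, 35, 0, 0, -40, 0, 35, 0, 0, -10, 0, 35, 0, 0, 0, 0]
}}

```text
time_s: 33.02
eef_pos: [0.6039, 0.3906, 0.1881]
tcp_rot: [-3.141, 0.001, 1.533]
ft_force: [-0.9, -0.0, -1.0]
gripper_width: 0.0407
grasp_force: 61.9
```

>>> {"name": "drive_tool", "arguments": {
  "targets": [35, 0, 0, -4, 0, 35, 0, 0, 0, 0, 85, 0, 0, 0, 0, 85, 0, 0, 0, 0, 85, 0, 0, 0, 0, 85, 0, 0, 0, 0, 85, 0, 0, 40, 0, 85, 0, 0, 50, 0, 85, 0, 0, 50, 0, 85, 0, 0, 60, 0, 85, 0, -20, 60, 0, 85, 0, 0, 0, 0]
}}

```text
time_s: 34.52
eef_pos: [0.6049, 0.3708, 0.4509]
tcp_rot: [3.132, -0.006, 1.533]
ft_force: [-0.1, -0.6, -0.8]
gripper_width: 0.0852
grasp_force: 0.0
```

```bash
python3 - <<'E'
from h import *
st();m,im=snap("wrist","w10");show(rects(m,im,"blue",.024,1000));show(rects(m,im,"green",.002,1000))
m,im=snap("top","t10");show(rects(m,im,"blue",.024,100));show(rects(m,im,"green",.002,100));print("red,knob z~.2");show(rects(m,im,"red",.2,40))
E
```

```text
t34.5 TCP 604.9 370.8 450.9 yaw 87.8 w85.2 F[-0.1 -0.6 -0.8] gf0
x606 y390  73x41 ang87.8 (np.int64(311), np.int64(181))
red,knob z~.2
x528 y-383  89x33 ang-29.8 (np.int64(507), np.int64(236))
x802 y9  100x60 ang32.1 (np.int64(352), np.int64(137))
```

The dosimeter sits at about (606,390), within 5 mm of the mat's middle. Now to the stand.

>>> {"name": "drive_tool", "arguments": {
  "targets": [85, -4, -52, 6, 0, 85, -4, -52, 6, 0, 85, -4, -52, 6, 0, 85, -4, -52, 6, 0, 85, -4, -52, 6, 0, 85, -4, -52, 6, 0, 85, -4, -52, 6, 0, 85, -4, -52, 6, 0, 85, -4, -52, 6, 0, 85, -4, -52, 6, 0, 85, -4, -52, 6, 0, 85, -4, -40, 6, 0]
}}

```text
time_s: 36.12
eef_pos: [0.5555, -0.2425, 0.5137]
tcp_rot: [-3.138, -0.002, 1.533]
ft_force: [0.1, 0.9, 0.6]
gripper_width: 0.0849
grasp_force: 0.0
```

>>> {"name": "drive_tool", "arguments": {
  "targets": [85, 0, 0, 0, 0, 85, 0, 0, 0, 0]
}}

```text
time_s: 36.38
eef_pos: [0.5558, -0.2403, 0.5141]
tcp_rot: [-3.139, -0.002, 1.533]
ft_force: [0.0, 1.1, -0.3]
gripper_width: 0.0849
grasp_force: 0.0
```

```bash
python3 - <<'E'
from h import *
st();m,im=snap("wrist","w11");snap("scene","s11")
T=m["camera_from_world"];print(-T[:3,:3].T@T[:3,3])
E
```

```text
t36.4 TCP 555.8 -240.3 514.1 yaw 87.8 w84.9 F[ 0.   1.1 -0.3] gf0
[ 0.55985347 -0.16255208  0.4838832 ]
```

View pics/w11.png

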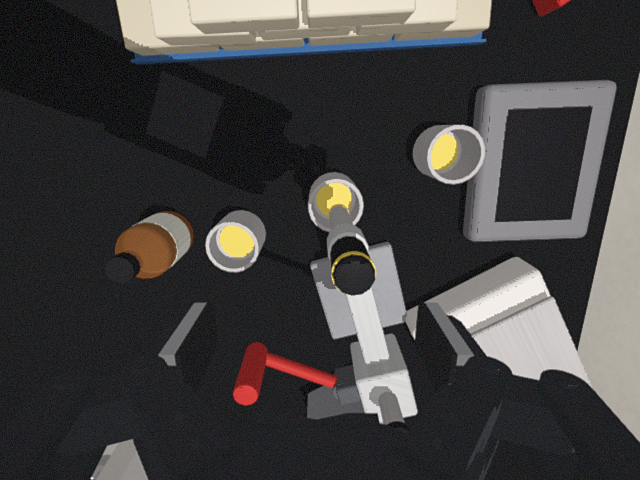

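The wrist view has the head top at (354,273), the knob top at (245,395), the lever's pivot end near (345,385), the column top at (392,415), and the rim of the pot under the probe at (336,202).

```bash
python3 - <<'E'
from h import *
mw=imaging.camera_model("wrist");ms=imaging.camera_model("scene");mt=imaging.camera_model("top")
def ray(m,uv):
    a=cast(m,uv,0.)[0];T=m["camera_from_world"];c=-T[:3,:3].T@T[:3,3];d=a-c;return c,d/np.linalg.norm(d)
def tri(*l):
    A=np.zeros((3,3));b=np.zeros(3)
    for m,uv in l:
        c,d=ray(m,uv);P=np.eye(3)-np.outer(d,d);A+=P;b+=P@c
    X=np.linalg.solve(A,b);return X*1000,[np.round(np.array(proj(m,X))-uv,1) for m,uv in l]
print("knobtop",tri((mw,(245,395)),(ms,(174,162.5)),(mt,(507.5,245))))
print("headtop z.29",cast(mw,[354,274],.29)*1000,"z.28",cast(mw,[354,274],.28)*1000)
print("headtop tri",tri((mw,(354,274)),(ms,(199,193)),))
print("pot rim",cast(mw,[[336,203]],.066)*1000, "disc", cast(mw,[[335,197]],.03)*1000)
print("col top", cast(mw,[393,418],.286)*1000)
print("pivot end of lever at z .20/.18",cast(mw,[[340,382]],.2)*1000,cast(mw,[[340,382]],.18)*1000)
print("arm top ends",cast(mw,[[358,296],[377,352]],.24)*1000)
E
```

```text
knobtop (array([ 498.15315743, -352.87523821,  269.77901606]), [array([-1.6, -0.1]), array([-0.6,  0.1]), array([-0.5, -0.1])])
headtop z.29 [[ 579.98038893 -247.57500648  290.        ]] z.28 [[ 581.00929777 -251.97956649  280.        ]]
headtop tri (array([ 581.25358974, -252.08549025,  276.66431953]), [array([-0.2, -1.9]), array([-0.5, -0.2])])
pot rim [[ 581.29879118 -251.17446933   66.        ]] disc [[ 581.96354526 -250.75059142   30.        ]]
col top [[ 608.04191315 -362.54838477  286.        ]]
pivot end of lever at z .20/.18 [[ 575.08652535 -402.72942597  200.        ]] [[ 576.14949805 -419.65763276  180.        ]]
arm top ends [[ 588.18686328 -288.32001187  240.        ]
 [ 603.86342429 -340.05881832  240.        ]]
```

>>> {"name": "drive_tool", "arguments": {
  "targets": [0, -18, -42, 0, 0, 0, -17, -42, 0, 0, 0, 0, 0, 0, 0, 0, 0, 0, 0, 0, 0, 0, 0, 0, 0, 0, 0, 0, 0, 0, 0, 0, 0, -40, 0, 0, 0, 0, -30, 0, 0, 0, 0, -20, 0, 0, 0, 0, -10, 0, 0, 0, 0, 0, 0]
}}

```text
time_s: 37.85
eef_pos: [0.521, -0.3245, 0.4157]
tcp_rot: [-3.141, -0.0, 1.534]
ft_force: [0.4, 0.3, 0.9]
gripper_width: -0.0001
grasp_force: 0.0
```

```bash
python3 - <<'E'
from h import *
st();m,im=snap("wrist","w12")
E
```

```text
t37.9 TCP 521.0 -324.5 415.7 yaw 87.9 w-0.1 F[0.4 0.3 0.9] gf0
```

View pics/w12.png

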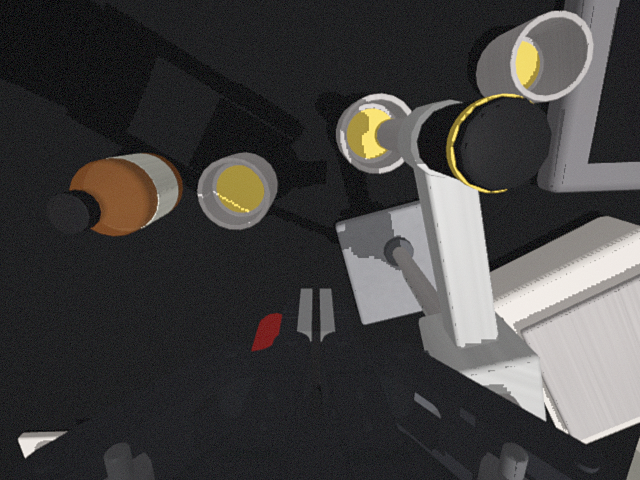

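The closed fingers are at (316,315), with the knob beside them at (265,330). I'll push it along the arc to open.

>>> {"name": "drive_tool", "arguments": {
  "targets": [0, -11, -10, 0, 0, 0, -9, -12, 0, 0, 0, -6, -13, 0, 0, 0, -4, -14, 0, 0, 0, -2, -15, 0, 0]
}}

```text
time_s: 38.52
eef_pos: [0.4886, -0.3899, 0.4161]
tcp_rot: [3.141, -0.0, 1.533]
ft_force: [2.2, 2.2, 0.9]
gripper_width: 0.0002
grasp_force: 1.1
```

>>> {"name": "drive_tool", "arguments": {
  "targets": [0, 1, -15, 0, 0, 0, 4, -14, 0, 0, 0, 6, -14, 0, 0, 0, 8, -12, 0, 0, 0, 0, 0, 0, 0]
}}

```text
time_s: 39.15
eef_pos: [0.5083, -0.4444, 0.4155]
tcp_rot: [-3.14, -0.001, 1.533]
ft_force: [-0.6, 2.7, 0.6]
gripper_width: -0.0001
grasp_force: 1.2
```

>>> {"name": "drive_tool", "arguments": {
  "targets": [0, -9, 9, 0, 0, 0, -9, 9, 0, 0, 0, 0, 20, 30, 0, 0, 0, 50, 30, 0, 0, 20, 50, 30, 0, 0, 20, 50, 0, 0, 0, 0, 0, 0, 0]
}}

```text
time_s: 40.02
eef_pos: [0.5301, -0.2524, 0.507]
tcp_rot: [3.14, 0.0, 1.538]
ft_force: [-0.2, 0.2, -1.2]
gripper_width: 0.0
grasp_force: 0.0
```

```bash
python3 - <<'E'
from h import *
st()
for n in("wrist","top","scene"):
    m,im=snap(n,n+"13");
    for c in cv2.findContours(mask(im,"red"),cv2.RETR_EXTERNAL,cv2.CHAIN_APPROX_NONE)[0]:
        if cv2.contourArea(c)>20: print(n,cv2.contourArea(c),cv2.boundingRect(c))
E
```

```text
t40.0 TCP 530.1 -252.4 507.0 yaw 88.1 w0.0 F[-0.2  0.2 -1.2] gf0
top 30.5 (549, 227, 6, 10)
top 769.0 (335, 118, 35, 40)
scene 1019.5 (259, 336, 34, 49)
scene 237.0 (126, 161, 26, 30)
```

View pics/wrist13.png

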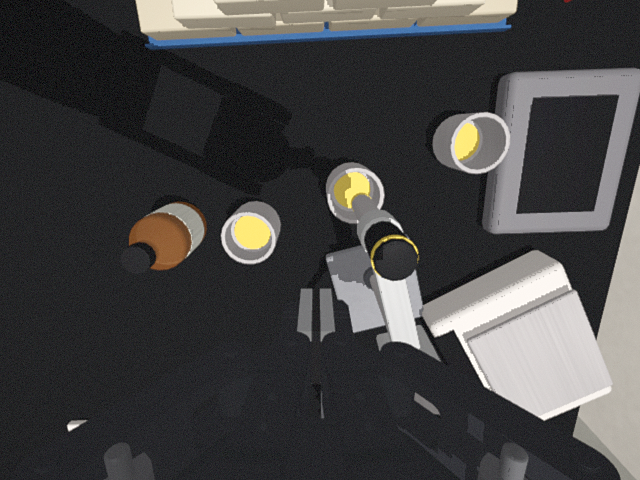

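The lever has swung out of the wrist view. The head top is at (395,257). I'll check the knob angle from the scene view.

```bash
python3 - <<'E'
from h import *
m=imaging.camera_model("scene");im=cv2.imread("pics/scene13.png")[:,:,::-1].copy()
for a in(200,215,225,232,240):
    t=np.radians(a);p=[.5745+.085*np.cos(t),-.39+.085*np.sin(t)]
    print(a,np.round(proj(m,[*p,.270]),1),np.round(proj(m,[*p,.226]),1))
ys,xs=np.nonzero(mask(im,"red")[150:200,110:170]);
for y in range(10,44,4): print(y+150,xs[ys==y]+110)
mw=imaging.camera_model("wrist");print(cast(mw,[[395,257]],.28)*1000)
E
```

```text
200 [149.8 157.1] [154.3 168.4]
215 [141.  158.7] [145.8 170. ]
225 [135.3 160.6] [140.3 171.9]
232 [131.5 162.4] [136.6 173.7]
240 [127.5 164.8] [132.7 176. ]
160 []
164 [126 127 128 129 130 131 132 133 134 135]
168 [127 128 129 130 131 132 133 134 135 136]
172 [129 130 131 132 133 134 135 136 137 138]
176 [131 132 133 134 135 136 137 138 139 140]
180 [133 134 135 136 137 138 139 140 141 142 143]
184 [139 140 141 142 143 144 145 146 147]
188 [144 145 146 147 148 149 150 151]
192 []
[[ 578.45127457 -254.50418071  280.        ]]
```

The lever is at about 233°, which puts the lock near 0.1, so it is open. Next I press the head down with the closed fingertips.

>>> {"name": "drive_tool", "arguments": {
  "targets": [0, 25, 0, 0, 0, 0, 25, 0, 0, 0, 0, 0, 0, -20, 0, 0, 0, 0, -15, 0, 0, 0, 0, -6, 0, 0, 0, 0, -6, 0, 0, 0, 0, -6, 0, 0, 0, 0, -6, 0, 0, 0, 0, 0, 0]
}}

```text
time_s: 41.3
eef_pos: [0.5798, -0.2557, 0.4468]
tcp_rot: [-3.142, -0.0, 1.533]
ft_force: [0.8, -0.7, 0.3]
gripper_width: 0.0001
grasp_force: 0.0
```

>>> {"name": "drive_tool", "arguments": {
  "targets": [0, 0, 3, -6, 0, 0, 0, 0, -8, 0, 0, 0, 0, -8, 0, 0, 0, 0, -8, 0, 0, 0, 0, -8, 0, 0, 0, 0, -8, 0]
}}

```text
time_s: 42.05
eef_pos: [0.58, -0.2527, 0.4004]
tcp_rot: [3.141, -0.0, 1.533]
ft_force: [2.4, -1.2, 2.6]
gripper_width: 0.0001
grasp_force: 1.6
```

In contact, with about 3 N of sliding force. I continue in small steps.

>>> {"name": "drive_tool", "arguments": {
  "targets": [0, 0, 0, -3, 0, 0, 0, 0, -3, 0, 0, 0, 0, -3, 0, 0, 0, 0, -2, 0, 0, 0, 0, -2, 0, 0, 0, 0, -2, 0, 0, 0, 0, 0, 0]
}}

```text
time_s: 42.92
eef_pos: [0.5798, -0.2528, 0.3857]
tcp_rot: [-3.141, 0.0, 1.533]
ft_force: [0.1, -1.0, -0.2]
gripper_width: -0.0002
grasp_force: 0.0
```

>>> {"name": "drive_tool", "arguments": {
  "targets": [0, 0, 0, -2, 0, 0, 0, 0, -2, 0, 0, 0, 0, -2, 0, 0, 0, 0, -2, 0]
}}

```text
time_s: 43.42
eef_pos: [0.5799, -0.2529, 0.378]
tcp_rot: [3.142, 0.0, 1.533]
ft_force: [-1.7, -0.4, 2.1]
gripper_width: 0.0001
grasp_force: 1.4
```

>>> {"name": "drive_tool", "arguments": {
  "targets": [0, 0, 0, -2, 0, 0, 0, 0, -2, 0, 0, 0, 0, -1, 0, 0, 0, 0, -1, 0]
}}

```text
time_s: 43.92
eef_pos: [0.5799, -0.2529, 0.372]
tcp_rot: [3.142, 0.0, 1.533]
ft_force: [-1.0, -1.3, 3.3]
gripper_width: 0.0001
grasp_force: 1.4
```

>>> {"name": "drive_tool", "arguments": {
  "targets": [0, 0, 0, -1, 0, 0, 0, 0, -1, 0, 0, 0, 0, -1, 0, 0, 0, 0, -1, 0]
}}

```text
time_s: 44.42
eef_pos: [0.5799, -0.2529, 0.3704]
tcp_rot: [3.141, 0.0, 1.533]
ft_force: [-8.7, 1.6, 24.2]
gripper_width: -0.0003
grasp_force: 11.9
```

>>> {"name": "drive_tool", "arguments": {
  "targets": [0, 0, 0, -1, 0, 0, 0, 0, -1, 0, 0, 0, 0, -1, 0]
}}

```text
time_s: 44.8
eef_pos: [0.5799, -0.2528, 0.3702]
tcp_rot: [3.14, 0.001, 1.533]
ft_force: [-16.7, 4.5, 42.5]
gripper_width: 0.0003
grasp_force: 21.6
```

The tip is on the bottom: the travel stopped at TCP z 0.3704 with the force rising, which fits potB. I back off and go to the far side of the knob.

>>> {"name": "drive_tool", "arguments": {
  "targets": [0, 0, 0, 2, 0, 0, 0, 0, 8, 0, 0, -15, 0, 50, 10, 0, -15, 0, 60, 10, 0, -25, -40, 0, 10, 0, -25, -40, 0, 10, 0, 0, -50, 0, 2, 0, 20, -50, 0, 0, 0, 41, -43, 0, 0, 0, 0, 0, 0, 0, 0, 0, 0, 0, 0]
}}

```text
time_s: 46.18
eef_pos: [0.5608, -0.4754, 0.4837]
tcp_rot: [3.142, -0.002, 2.266]
ft_force: [-0.1, -0.3, -0.4]
gripper_width: -0.0002
grasp_force: 0.0
```

```bash
python3 - <<'E'
from h import *
p,y=st();m,im=snap("wrist","w14");snap("scene","s14")
T=m["camera_from_world"];print(-T[:3,:3].T@T[:3,3])
ms=imaging.camera_model("scene")
for a in(225,233,240):
  for z in(.18,.19,.2):
    t=np.radians(a);q=[.5745+.085*np.cos(t),-.39+.085*np.sin(t)];print(a,z,np.round(proj(ms,[*q,z]),1),np.round(proj(m,[*q,z]),1))
im=cv2.imread("pics/s14.png")[:,:,::-1].copy();ys,xs=np.nonzero(mask(im,"red")[150:230,80:170])
for y in range(0,80,4):
    if (ys==y).any(): print(y+150,xs[ys==y].min()+80,xs[ys==y].max()+80)
E
```

```text
t46.2 TCP 560.8 -475.4 483.7 yaw 129.9 w-0.2 F[-0.1 -0.3 -0.4] gf0
[ 0.51168307 -0.4157792   0.45348908]
225 0.18 [145.2 183.1] [289.6 165.5]
225 0.19 [144.2 180.7] [288.7 166.9]
225 0.2 [143.1 178.3] [287.7 168.4]
233 0.18 [141.2 185.1] [292.4 180.7]
233 0.19 [140.1 182.7] [291.5 182.6]
233 0.2 [139.  180.3] [290.7 184.7]
240 0.18 [137.8 187.1] [296.4 193.2]
240 0.19 [136.7 184.8] [295.7 195.6]
240 0.2 [135.6 182.4] [295.  198.1]
186 136 144
190 138 139
206 157 157
```

View pics/w14.png

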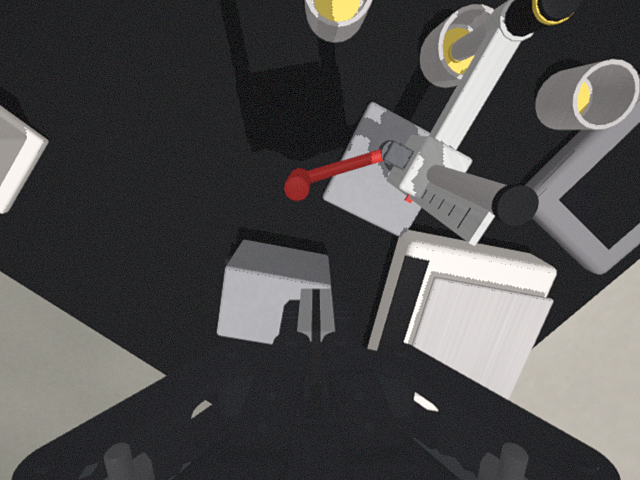

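The knob top is at (297,185), the probe is in its pot at (460,50), and a grey box stands behind the fingers with its front edge at rows 242–270. I check the clearance to it.

```bash
python3 - <<'E'
from h import *
m=imaging.camera_model("wrist")
print(cast(m,[[240,240],[327,245]],0)*1000)
for z in(.06,.08,.1): print(z,cast(m,[[228,265],[330,272]],z)*1000)
print("knob top",cast(m,[[297,185]],.186)*1000, "lever root",cast(m,[[380,157]],.145)*1000)
E
```

```text
[[ 526.89431891 -595.35578126    0.        ]
 [ 623.33868536 -524.28038082    0.        ]]
0.06 [[ 532.54198338 -606.97453356   60.        ]
 [ 634.14314708 -534.21268002   60.        ]]
0.08 [[ 531.46913375 -597.25907795   80.        ]
 [ 627.92208273 -528.18412752   80.        ]]
0.1 [[ 530.39628411 -587.54362235  100.        ]
 [ 621.70101838 -522.15557501  100.        ]]
knob top [[ 527.96984513 -457.25686063  186.        ]] lever root [[ 570.55832029 -398.48162812  145.        ]]
```

>>> {"name": "drive_tool", "arguments": {
  "targets": [0, 0, 0, -45, 0, 0, 0, 0, -45, 0, 0, 0, 0, -35, 0, 0, 0, 0, -16, 0, 0, 0, 0, 0, 0, 0, -14, 4, 0, 0, 0, -14, 6, 0, 0, 0, -12, 8, 0, 0, 0, -11, 10, 0, 0, 0, -9, 12, 0, 0]
}}

```text
time_s: 47.52
eef_pos: [0.5003, -0.4352, 0.3448]
tcp_rot: [3.141, 0.002, 2.266]
ft_force: [2.4, -0.6, 1.2]
gripper_width: 0.0
grasp_force: 1.0
```

>>> {"name": "drive_tool", "arguments": {
  "targets": [0, -6, 13, 0, 0, 0, -4, 14, 0, 0, 0, -2, 15, 0, 0]
}}

```text
time_s: 47.9
eef_pos: [0.489, -0.3929, 0.344]
tcp_rot: [3.141, 0.001, 2.266]
ft_force: [3.7, -2.5, -0.2]
gripper_width: 0.0002
grasp_force: 1.8
```

>>> {"name": "drive_tool", "arguments": {
  "targets": [0, 0, 6, 0, 0, 0, 1, 6, 0, 0, 0, 0, 0, 0, 0]
}}

```text
time_s: 48.28
eef_pos: [0.49, -0.3814, 0.3439]
tcp_rot: [-3.141, -0.001, 2.267]
ft_force: [0.2, -0.2, 0.9]
gripper_width: -0.0001
grasp_force: 0.2
```

```bash
python3 - <<'E'
from h import *
st();snap("wrist","w15")
m,im=snap("scene","s15")
for a in(150,154,160,170,180):
    t=np.radians(a);q=[.5745+.085*np.cos(t),-.39+.085*np.sin(t)];print(a,np.round(proj(m,[*q,.186]),1))
ys,xs=np.nonzero(mask(im,"red")[150:230,80:200])
for y in range(0,80,4):
    if (ys==y).any(): print(y+150,xs[ys==y].min()+80,xs[ys==y].max()+80)
E
```

```text
t48.3 TCP 490.0 -381.4 343.9 yaw 129.9 w-0.1 F[ 0.2 -0.2  0.9] gf0
150 [182.3 184.6]
154 [180.8 183.5]
160 [178.5 182. ]
170 [174. 180.]
180 [169.1 178.7]
182 178 183
186 177 185
190 179 186
194 179 187
198 175 185
202 171 179
206 167 175
210 165 171
```

The knob is at about 155°, so the lock is near 1.47, closed. I retreat and make a final numeric check.

>>> {"name": "drive_tool", "arguments": {
  "targets": [0, -3, -12, 0, 0, 0, -10, -10, 20, 0, 0, 0, 0, 50, 0, 0, 0, 0, 50, 0, 0, -40, 20, 40, 0, 0, -40, 20, 0, 0, 0, 0, 0, 0, 0, 0, 0, 0, 0, 0]
}}

```text
time_s: 49.38
eef_pos: [0.3966, -0.3644, 0.5052]
tcp_rot: [3.141, 0.002, 2.265]
ft_force: [0.1, 0.5, -0.2]
gripper_width: 0.0003
grasp_force: 0.0
```

```bash
python3 - <<'E'
from h import *
st()
for n in("top","scene"):
    m,im=snap(n,n+"16");print(n)
    print("badge");show(rects(m,im,"blue",.024,60));print("mat");show([o for o in rects(m,im,"green",.002,40)])
    print("wall");show([o for o in rects(m,im,"ivory",.124,300) if abs(o[1]+41)<40])
    print("pots");show([o for o in rects(m,im,"yellow",.022,20) if o[1]<-150])
    ys,xs=np.nonzero(mask(im,"red"))
    if n=="scene": k=(xs<230)&(ys<230);print("red top",ys[k].min(),xs[k][ys[k]<ys[k].min()+3].mean())
    ref=cv2.imread(f"pics/{n}{'10' if 0 else '0'}.png")[:,:,::-1]
E
```

```text
t49.4 TCP 396.6 -364.4 505.2 yaw 129.8 w0.3 F[ 0.1  0.5 -0.2] gf0
top
badge
x383 y-44  98x76 ang-1.4 (np.int64(367), np.int64(306))
x604 y386  66x35 ang88.5 (np.int64(223), np.int64(228))
mat
x605 y394  95x95 ang88.5 (np.int64(218), np.int64(227))
wall
x539 y-40  391x63 ang0.8 (np.int64(372), np.int64(241))
x973 y-43  109x93 ang-88.5 (np.int64(367), np.int64(87))
pots
x450 y-310  41x41 ang42.5 (np.int64(466), np.int64(274))
x582 y-256  42x26 ang30.6 (np.int64(443), np.int64(229))
x725 y-203  38x30 ang88.5 (np.int64(423), np.int64(181))
scene
badge
x609 y389  69x40 ang87.2 (np.int64(439), np.int64(304))
x559 y-35  432x75 ang0.5 (np.int64(296), np.int64(273))
x-66 y-1096  999x357 ang38.8 (np.int64(55), np.int64(61))
mat
x603 y396  96x95 ang-3.4 (np.int64(443), np.int64(304))
wall
x600 y-31  391x72 ang0.9 (np.int64(286), np.int64(254))
pots
x715 y-202  29x14 ang-55.6 (np.int64(217), np.int64(293))
x428 y-314  28x25 ang-20.9 (np.int64(214), np.int64(203))
red top 179 180.16666666666666
```

```bash
python3 -c "
from station import r
print(r.close_job())"
```

```text
the job is handed in; nothing more can be done
None
```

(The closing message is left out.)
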